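# Nest the knife guard on the drying stand and start it

## Task

Put the loose aluminium angle guard with the bar handle over the plain angle guard that already sits on the drying stand, so that the two nest fully, leg on leg, with their ends level, and let go of it there without dropping or slamming it. Then press the stand's round start button fully down and release it. Leave the plain guard seated on the stand, and do not disturb the petri dish, the forceps or the jar.

Things in the scene. Friction and masses are not known exactly. Their poses are not given: they have to be found in the camera images.
- cover_grip (a point): Centre of the loose guard's handle, where it is grasped, 58 mm above the bench: a grey plastic bar along the ridge, 60 mm long, 12 mm wide, 14 mm high, its centre 27 mm above the ridge, 20 mm free beneath it, on two 10 mm posts 24 mm either side of the middle. x along the ridge, y across, z up.
- cover: The loose guard: aluminium angle 90 mm long, two legs 40 mm wide, 4 mm thick, at 90 degrees, lying like a tent, ridge up, on its leg edges (57 mm wide, ridge 31 mm above the edges), with a bar handle on the ridge. 0.14 to 0.28 kg. Either way round will do. Origin under its middle, level with the leg edges; x along the ridge.
- liner: The plain guard on the stand: same aluminium angle (90 mm long, legs 40 x 4 mm), no handle, ridge up, loose on the tent-shaped saddle. Origin under its middle, level with the leg edges, 31 mm below the ridge; x along the ridge, z up. Fully nested on it, the loose guard's ridge is 5.7 mm above this ridge, the handle's centre 32.7 mm above this ridge.
- liner_ridge (a point): Middle of the plain guard's ridge line (outer edge, on top), about 42 mm above the bench; x along the ridge.
- stand: Drying stand, fixed: grey base plate 190 x 100 mm, top 8 mm above the bench; steel tent-shaped saddle centred 40 mm towards +x of the middle, round push button in a white housing 60 mm towards -x (robot's side). Origin: centre of the underside; x along the saddle ridge, away from the button. Yaw within 0.3 rad.
- start_button_top (a point): Centre of the top face of the stand's black start button (26 mm across, 30 mm above the bench when up). It is pressed straight down.
- start_button (a joint): Travel of the start button in m: 0 up, 0.006 fully down; spring-loaded, about 1.5 N to start and 5 N fully down, returns by itself.
- petri_dish: Clear round petri dish, 60 mm across, 14 mm high, a bystander; origin under its centre.
- forceps_b: Steel forceps, 112 mm long, lying on the bench, a bystander; origin under its middle.
- stain_jar: Square staining jar with a knobbed lid, 63 x 63 x 102 mm, standing left of the work, a bystander; origin under its centre.

How it is judged:
On the way, in this order (a step that is already met when the one before it is completed fails the run):
1. the loose guard is nested on the plain one and let go (x of cover_grip in the frame of liner between -0.01 and 0.01 m and y of cover_grip in the frame of liner between -0.004 and 0.004 m and z of cover_grip in the frame of liner between 0.0608 and 0.0663 m and angle between the x axis of cover_grip and the x axis of liner, either way round below 0.08 rad and angle between the z axis of cover_grip and the z axis of liner, either way round below 0.08 rad and x of liner_ridge in the frame of stand between 0.024 and 0.056 m and y of liner_ridge in the frame of stand between -0.004 and 0.004 m and z of liner_ridge in the frame of stand between 0.039 and 0.0447 m and contact force between the fingers and cover below 0.1 N), for 0.2 s.
2. then the start button is pressed fully down (value of joint start_button above 0.005 m), for 0.03 s.
At the end, for the whole second after the job is handed in: Handled guard nested on the plain one within 10 mm along, 4 mm across, 2.9 mm in height, 0.08 rad; plain guard on the saddle within 16 mm along, 4 mm across, 2.9 mm in height; both released and at rest; button up again (under 1 mm) after going over 5 mm down (all of step 1 and value of joint start_button below 0.001 m and linear speed of each of cover, liner below 0.01 m/s); the robot touches nothing.
It fails at once if the petri dish, forceps or jar is moved by more than 20 mm (distance of any of petri_dish, forceps_b, stain_jar from where it was at the start of the episode above 0.02 m).
It fails at once if the guards are slammed or pressed together with more than 60 N (contact force between cover and liner above 60 N).
It fails at once if the loose guard is dropped (falls free by more than about 10 mm) (contact force between the fingers and cover below 0.1 N and linear speed of cover above 0.45 m/s).
It also fails if it takes over 45 s, if anything falls off the work surface, if the arm or the gripper's body presses on something with over 40 N, if the wrist force passes 120 N, or if a joint passes its speed limit or range.

## Robot

A 6-joint arm with a two-finger parallel gripper is mounted at the origin on a cart in front of the work surface, level with it; the furniture and walls round the work are solid. World frame = base frame: x ahead of the robot, y to its left, z up, the work surface at z = 0. Lengths are in m, angles in rad, forces in N, time in s.
With the tool pointing down it reaches from about 0.275 to 0.775 m from the base axis. Payload 14.6 kg.
Tool frame: the origin (TCP) lies midway between the tips of the shut fingers; the grasp point (between the pads) lies r.grasp_offset behind it (r.grasp_offset is the distance from the TCP to the grasp point, in m); z points along the fingers, y is the line along which they close (so a half turn about z gives the same grasp; the last joint's range is limited). The gripper opens to 85 mm and grips with 20 to 120 N. Pads are 22 mm wide; open, the fingers measure 114 mm over their backs; the gripper's body (76 mm by 85 mm) begins 54 mm behind the grasp point. The pads swing forward as they close: fully open they stand 13 mm farther back than shut.
Start: joints at [1.059, 0.263, -0.048, 1.259, 0, 1.415], TCP at [0.183, 0.492, 0.231] pointing down, gripper open.
Joint ranges: [-2.65, 2.65], [-0.89, 1.7], [-1.18, 1.37], [-2.13, 2.11], [-1.35, 1.29], [-3.14, 3.14]. Speed limits (rad/s): [1.89, 1.89, 2.57, 2.79, 3.14, 3.14].

## Interface

Orientations are given as a 3x3 rotation matrix whose columns are the frame's x, y, z axes.
In Python, from workcell import get_state, imaging, r gives the robot as it stands. The module is installed in compiled form; this text tells all that it offers.
- The arm moves only by the shell command python3 -m creep 'ROWS'. ROWS is JSON, a list of rows, each an object of numbers: "tx", "ty", "tz": the shift along the world's x, y, z in cm; "ax", "ay", "az": the turn, a rotation vector about the world's x, y, z in rad; "jaw": the gripper's target within -1 to 1 (shut at 1, half-way at 0, fully open at -1). In form: [{"tx": .., "ty": .., "tz": .., "ax": .., "ay": .., "az": .., "jaw": ..}, ...]. A call has 1 to 20 rows; each row is the pose to reach, as a shift and turn from the pose commanded when the call began; what a row does not reach only later rows make up. A row lasts 1/10 s, in which the tool goes at most 50 mm and 8.59 degrees, less where a joint would pass 70% of its speed; a pose out of reach is approached as far as the arm can. A call with a gripper value outside its range is refused whole. The fingers move at their own pace and stop on an object; the grip force is fixed at half the most. Time passes only in rows, so rows that repeat a pose let the fingers close. It gives the time, the measured TCP pose, the force, the opening and the grip force at its end, in the units of the state.
- get_state(): the state, without advancing time (a new reading comes with each control period).
- imaging.get_image(name): name is "scene" or "top" or "wrist"; returns the picture (384x512x3 uint8, red, green, blue); there is no depth.
- imaging.get_calibration(name): a dict with "fovy" (degrees; the focal length in pixels is half the picture's height over the tangent of half this angle, whatever the lens; pixels are square), "cx", "cy" (the principal point, pixels), "rvec" (rotation vector, rad) and "tvec" (3), from world to camera coordinates, as OpenCV has them. Camera axes: x right, y down, z forward; pixel columns grow to the right and rows downward; lengths in m; the calibration is good to about 2 mm. The wrist camera is an equidistant fisheye: a pixel r from the principal point sees the ray r / f radians off the axis. A picture is of the moment at which its call begins: read the wrist's pose just before it. get_calibration takes no time and is no camera call; for the wrist camera it gives the pose at the moment of the call.
- r.finish_job(): hands the job in; it is judged then, once.
The state is a dict: "clock": time; "joints": joint angles; "dq": joint speeds; "effort": joint torques, N m; "position": TCP position; "orientation": TCP orientation; "force": force on the tool from outside, world axes, zero at the start; "torque": the same for the moment, N m; "grip_width": opening from 0.0 (shut) to 1.0 (fully open); "finger_force": force on a finger pad.
Only numpy, scipy, OpenCV 4.12 (cv2) and the standard library are available. Lean on these libraries where they do the work, as an engineer would, in place of code of your own. Each camera call takes 0.05 s, during which the arm holds its last target. There are 200 camera calls.

## Working session

There is one attempt and no reset: what is moved stays moved. The work goes in short steps, Python scripts to look and compute and a shell command to move; the robot and the scene stay as the last step left them, time stands still between calls to the robot, and variables do not carry over. Pictures are saved under pics/ and viewed, at most 10 in all, crops included, and the job is handed in when it is done.

```bash
mkdir -p pics
cat > h.py <<'E'
import numpy as np, cv2
from workcell import get_state, imaging, r
def cal(n):
    c=imaging.get_calibration(n); R=cv2.Rodrigues(np.array(c['rvec'],float))[0]
    return c,R,np.array(c['tvec'],float).ravel(),192/np.tan(np.radians(c['fovy'])/2)
def ray(C,uv,fish=False):
    c,R,t,f=C; d=(np.array(uv,float)-[c['cx'],c['cy']])/f
    if fish:
        th=np.hypot(*d); d3=np.array([*(d/max(th,1e-9)*np.sin(th)),np.cos(th)])
    else: d3=np.array([*d,1.])
    return -R.T@t, R.T@d3
def onz(C,uv,z,fish=False):
    o,d=ray(C,uv,fish); return o+d*(z-o[2])/d[2]
def proj(C,p,fish=False):
    c,R,t,f=C; q=R@np.array(p)+t
    if fish:
        a=np.hypot(q[0],q[1]); th=np.arctan2(a,q[2]); return q[:2]/a*th*f+[c['cx'],c['cy']]
    return q[:2]/q[2]*f+[c['cx'],c['cy']]
def snap(n,fn=None):
    C=cal(n); im=cv2.cvtColor(imaging.get_image(n),cv2.COLOR_RGB2BGR)
    if fn: cv2.imwrite('pics/'+fn,im)
    return C,im
E
python3 - <<'E'
from h import *
C,a=snap('top','top0.png');C2,b=snap('scene','scene0.png')
for c in (C,C2): print(-c[1].T@c[2],c[3])
print(get_state(), r.grasp_offset)
E
```

```text
[ 0.4376892  -0.18389464  1.00186961] 462.5293027585014
[-0.09698531 -0.52540451  0.53512611] 392.01862917402156
{'clock': 0.1, 'joints': array([ 1.05870035e+00,  2.63457894e-01, -4.88587401e-02,  1.25939953e+00,
        2.80152874e-05,  1.41548470e+00]), 'dq': array([-1.66908057e-04, -5.21067862e-04,  1.43946412e-03,  1.52407125e-04,
       -9.18982641e-06, -8.02315460e-04]), 'effort': array([ 4.81515104e-03, -6.38578248e+01,  3.85064185e+01,  9.96527961e-03,
       -5.67352799e-05, -1.23491719e-05]), 'position': array([0.18324682, 0.49172477, 0.23088751]), 'orientation': array([[-9.37024731e-01,  3.49262691e-01, -4.75146131e-04],
       [ 3.49262972e-01,  9.37024415e-01, -7.88111293e-04],
       [ 1.69965655e-04, -9.04430722e-04, -9.99999577e-01]]), 'force': array([ 0.25898532, -0.56857808,  0.1750362 ]), 'torque': array([-0.04103416, -0.03155076,  0.00052661]), 'finger_force': 0.0, 'grip_width': 1.001041600272502} 0.0187
```

View pics/top0.png

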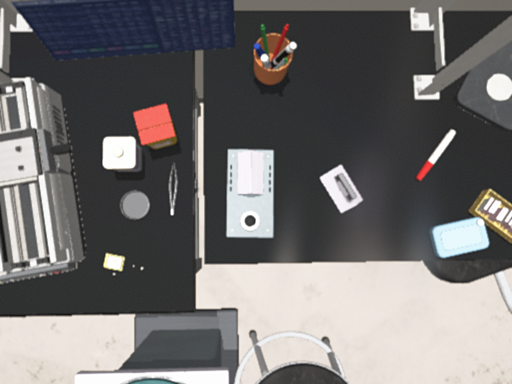

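View pics/scene0.png

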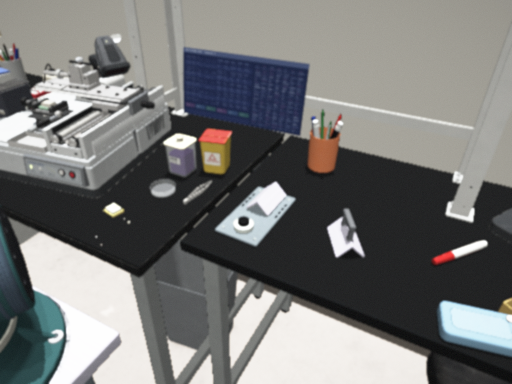

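The top view shows the stand at about (250,193), with the plain guard at (251,172) and the button at (250,221). The loose guard is at (341,188) with its handle tilted. The dish, forceps and jar are on the left, away from the path. Next I'll measure by masks.

Run:
```python
from h import *
C=cal('top');a=cv2.imread('pics/top0.png')
cv2.imwrite('pics/crop0.png',cv2.resize(a[140:245,215:375],None,fx=5,fy=5,interpolation=cv2.INTER_CUBIC))
g=cv2.cvtColor(a,cv2.COLOR_BGR2GRAY)
n,l,s,_=cv2.connectedComponentsWithStats((g>75).astype(np.uint8))
for name,uv,z in(('stand',(240,200),.008),('cover',(330,183),.0)):
    i=l[uv[1],uv[0]]; m=(l==i).astype(np.uint8)
    c=max(cv2.findContours(m,0,2)[0],key=cv2.contourArea); b=cv2.boxPoints(cv2.minAreaRect(c))
    w=np.array([onz(C,p,z)[:2] for p in b]); print(name,s[i],b.round(1).tolist(),w.round(4).tolist(),w.mean(0))
    e=[w[1]-w[0],w[2]-w[1]]
    for q in e: print(np.hypot(*q),np.arctan2(q[1],q[0]))
```

```text
stand [ 226  148   48   91 4199] [[226.0, 148.0], [273.0, 148.0], [273.0, 238.0], [226.0, 238.0]] [[0.6201, -0.1596], [0.619, -0.2619], [0.4239, -0.2579], [0.4256, -0.1574]] [ 0.52213936 -0.20916884]
0.10233099775457224 -1.5818368937387464
0.19511342829439696 3.1210217310218695
cover [ 319  164   45   50 1211] [[317.70001220703125, 176.60000610351562], [341.8999938964844, 162.10000610351562], [365.0, 200.60000610351562], [340.8999938964844, 215.10000610351562]] [[0.556, -0.3594], [0.5874, -0.4136], [0.5017, -0.4616], [0.4709, -0.4074]] [ 0.5290021  -0.41049925]
0.06267331083508058 -1.0466263539183482
0.09814745367474816 -2.6314839505986223
```

View pics/crop0.png

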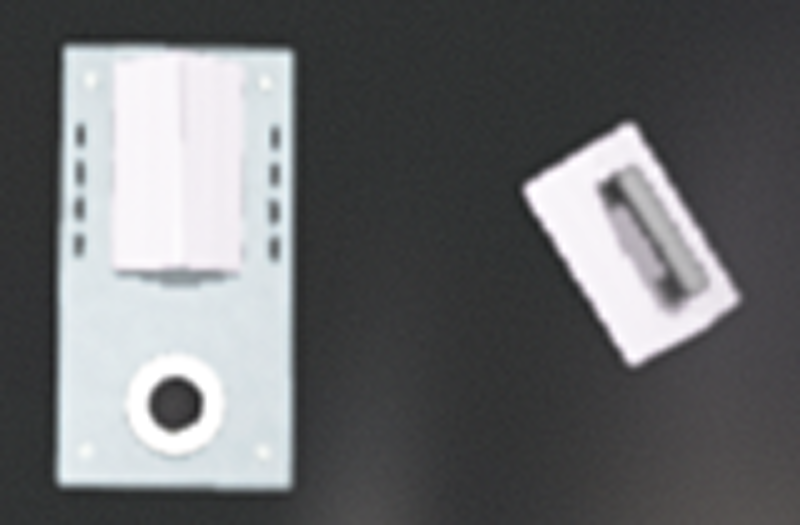

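The crop shows the stand almost square to the world. The plain guard's ridge is near crop x 182, the button at (176,403), and the loose guard's ridge runs at about 0.51 rad. I'll move above the loose guard.

```bash
python3 -m creep '[{"tx":17,"ty":-45,"tz":0,"az":0.43},{"tx":17,"ty":-45,"tz":0,"az":0.43},{"tx":17,"ty":-45,"tz":0,"az":0.43},{"tx":17,"ty":-45,"tz":0,"az":0.43},{"tx":17,"ty":-45,"tz":0,"az":0.43},{"tx":17,"ty":-45,"tz":0,"az":0.43},{"tx":17,"ty":-45,"tz":0,"az":0.43},{"tx":17,"ty":-45,"tz":0,"az":0.43},{"tx":17,"ty":-45,"tz":0,"az":0.43},{"tx":34.6,"ty":-90.2,"tz":-3,"az":0.867},{"tx":34.6,"ty":-90.2,"tz":-3,"az":0.867},{"tx":34.6,"ty":-90.2,"tz":-3,"az":0.867},{"tx":34.6,"ty":-90.2,"tz":-3,"az":0.867},{"tx":34.6,"ty":-90.2,"tz":-3,"az":0.867},{"tx":34.6,"ty":-90.2,"tz":-3,"az":0.867},{"tx":34.6,"ty":-90.2,"tz":-3,"az":0.867},{"tx":34.6,"ty":-90.2,"tz":-3,"az":0.867},{"tx":34.6,"ty":-90.2,"tz":-3,"az":0.867},{"tx":34.6,"ty":-90.2,"tz":-3,"az":0.867},{"tx":34.6,"ty":-90.2,"tz":-3,"az":0.867}]'
python3 - <<'E'
from h import *
s=get_state();print(s['clock'],s['position'],s['orientation'].round(3),s['joints'])
C,a=snap('wrist','w1.png');c=C[0];print(-C[1].T@C[2],C[1][2],C[3])
for p in ((.529,-.4105,.031),(.529,-.4105,.065)): print(proj(C,p,True))
E
```

```text
0.1 [0.18324682 0.49172477 0.23088751] [[-0.937  0.349 -0.   ]
 [ 0.349  0.937 -0.001]
 [ 0.    -0.001 -1.   ]] [ 1.05870035e+00  2.63457894e-01 -4.88587401e-02  1.25939953e+00
  2.80152874e-05  1.41548470e+00]
[0.10631776 0.52081799 0.37326022] [ 0.30044112 -0.11438679 -0.94691647] 297.3186396354542
[ 17.42646436 382.6622794 ]
[ 12.43739211 390.29103948]invalid input
```

View pics/w1.png

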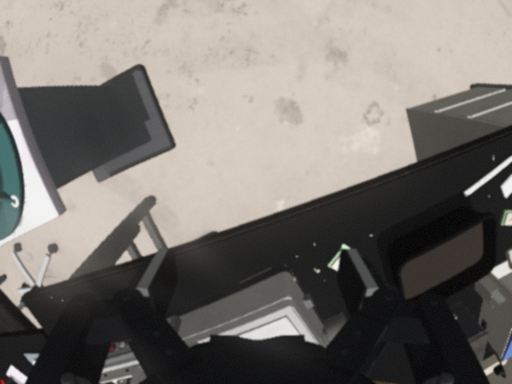

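The move was refused, most likely because rows need every key, so the picture only shows the start pose. I'll resend with full rows.

```bash
python3 -m creep '[{"tx":17,"ty":-45,"tz":0,"ax":0,"ay":0,"az":0.43,"jaw":-1},{"tx":17,"ty":-45,"tz":0,"ax":0,"ay":0,"az":0.43,"jaw":-1},{"tx":17,"ty":-45,"tz":0,"ax":0,"ay":0,"az":0.43,"jaw":-1},{"tx":17,"ty":-45,"tz":0,"ax":0,"ay":0,"az":0.43,"jaw":-1},{"tx":17,"ty":-45,"tz":0,"ax":0,"ay":0,"az":0.43,"jaw":-1},{"tx":17,"ty":-45,"tz":0,"ax":0,"ay":0,"az":0.43,"jaw":-1},{"tx":17,"ty":-45,"tz":0,"ax":0,"ay":0,"az":0.43,"jaw":-1},{"tx":17,"ty":-45,"tz":0,"ax":0,"ay":0,"az":0.43,"jaw":-1},{"tx":34.6,"ty":-90.2,"tz":-3,"ax":0,"ay":0,"az":0.867,"jaw":-1},{"tx":34.6,"ty":-90.2,"tz":-3,"ax":0,"ay":0,"az":0.867,"jaw":-1},{"tx":34.6,"ty":-90.2,"tz":-3,"ax":0,"ay":0,"az":0.867,"jaw":-1},{"tx":34.6,"ty":-90.2,"tz":-3,"ax":0,"ay":0,"az":0.867,"jaw":-1},{"tx":34.6,"ty":-90.2,"tz":-3,"ax":0,"ay":0,"az":0.867,"jaw":-1},{"tx":34.6,"ty":-90.2,"tz":-3,"ax":0,"ay":0,"az":0.867,"jaw":-1},{"tx":34.6,"ty":-90.2,"tz":-3,"ax":0,"ay":0,"az":0.867,"jaw":-1},{"tx":34.6,"ty":-90.2,"tz":-3,"ax":0,"ay":0,"az":0.867,"jaw":-1},{"tx":34.6,"ty":-90.2,"tz":-3,"ax":0,"ay":0,"az":0.867,"jaw":-1},{"tx":34.6,"ty":-90.2,"tz":-3,"ax":0,"ay":0,"az":0.867,"jaw":-1},{"tx":34.6,"ty":-90.2,"tz":-3,"ax":0,"ay":0,"az":0.867,"jaw":-1},{"tx":34.6,"ty":-90.2,"tz":-3,"ax":0,"ay":0,"az":0.867,"jaw":-1}]'
python3 - <<'E'
from h import *
s=get_state();print(s['clock'],s['position'],s['orientation'].round(3),s['joints'])
C,a=snap('wrist','w2.png');c=C[0];print(-C[1].T@C[2],C[1][2],C[3])
for p in ((.529,-.4105,.031),(.529,-.4105,.065)): print(proj(C,p,True))
E
```

```text
clock: 2.15
position: [0.5211, -0.3898, 0.2021]
orientation: [[-0.873, -0.488, -0.0], [-0.488, 0.873, 0.0], [0.0, 0.0, -1.0]]
force: [0.9, 0.1, 0.2]
grip_width: 0.999
finger_force: 0.0
2.15 [ 0.52113383 -0.38983062  0.20205534] [[-0.873 -0.488 -0.   ]
 [-0.488  0.873  0.   ]
 [ 0.     0.    -1.   ]] [-7.67361634e-01  4.93361634e-01  2.36462095e-01  1.31418569e+00
  4.45193120e-05 -1.27722774e+00]
[ 0.44949134 -0.43022703  0.34442288] [ 0.28038237  0.15597143 -0.9471318 ] 297.3186396354542
[237.15213428 169.28791043]
[234.93760278 177.79490997]
```

View pics/w2.png

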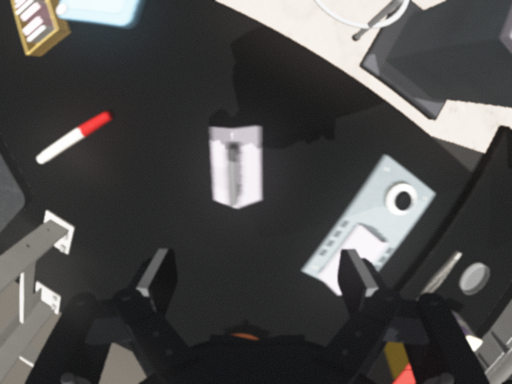

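Run:
```python
from h import *
s=get_state();print(s['clock'],s['position'],np.abs(s['dq']).max())
```

```text
2.2 [ 0.52266518 -0.39587798  0.19966896] 0.1516902251475418
```

The wrist view shows the loose guard centred at about (236,165), against a prediction of (237,169). That agrees, so I'll let the arm settle and measure the handle there.

```bash
python3 -m creep '[{"tx":0,"ty":0,"tz":0,"ax":0,"ay":0,"az":0,"jaw":-1},{"tx":0,"ty":0,"tz":0,"ax":0,"ay":0,"az":0,"jaw":-1},{"tx":0,"ty":0,"tz":0,"ax":0,"ay":0,"az":0,"jaw":-1}]'
python3 - <<'E'
from h import *
s=get_state();print(s['position'],np.arctan2(s['orientation'][1,1],s['orientation'][0,1]))
C,a=snap('wrist','w3.png')
for p in ((.529,-.4105,.031),(.529,-.4105,.065)): print(proj(C,p,True))
u,v=proj(C,(.529,-.4105,.04),True).astype(int)
cv2.imwrite('pics/w3c.png',cv2.resize(a[v-60:v+60,u-60:u+60],None,fx=5,fy=5,interpolation=cv2.INTER_CUBIC));print(u-60,v-60)
E
```

```text
clock: 2.5
position: [0.5207, -0.3867, 0.2029]
orientation: [[-0.872, -0.489, 0.0], [-0.489, 0.872, 0.0], [-0.0, -0.0, -1.0]]
force: [-0.2, -0.2, 0.4]
grip_width: 1.002
finger_force: 0.0
[ 0.52067677 -0.38672432  0.20294009] 2.0817532942060706
[234.56811494 168.0896385 ]
[232.05842064 176.44619451]
173 110
```

View pics/w3c.png

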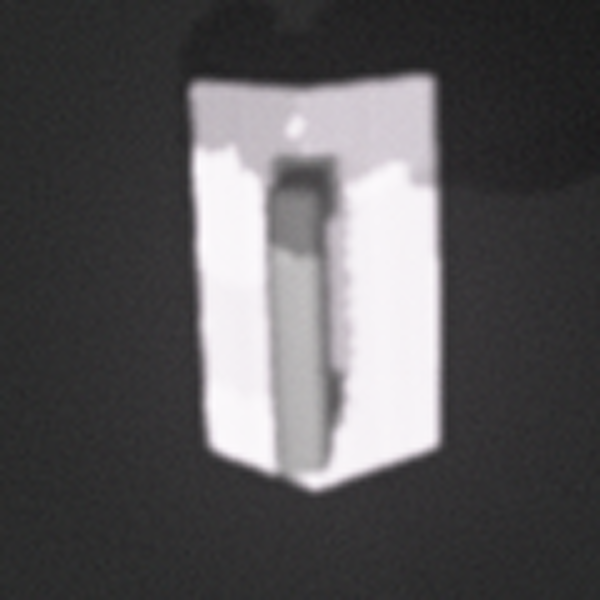

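The crop shows the bar's top face running from about (297,187) to (303,468). The ridge ends are near (305,88) and (316,490).

```bash
cat >> h.py <<'E'
def seg(C,pts,z,fish=False):
    P=[onz(C,p,z,fish)[:2] for p in pts]; d=P[0]-P[1]
    if d[0]<0: d=-d
    print('mid',((P[0]+P[1])/2).round(4),'len',np.hypot(*d).round(4),'yaw',np.arctan2(d[1],d[0]).round(4))
E
python3 - <<'E'
from h import *
C=cal('wrist');o=np.array([173,110])
f=lambda *p:[o+(np.array(q)+.5)/5-.5 for q in p]
seg(C,f((297,187),(303,468)),.065,True)
seg(C,f((305,88),(316,490)),.031,True)
T=cal('top');o2=np.array([215,140]);g=lambda *p:[o2+(np.array(q)+.5)/5-.5 for q in p]
print('top:');seg(T,g((625,168),(697,290)),.065)
seg(T,g((182,52),(183,270)),.042)
seg(T,g((119,56),(114,270)),.011);seg(T,g((241,56),(239,270)),.011)
print(onz(T,g((176,403))[0],.03))
E
```

```text
mid [ 0.5284 -0.4104] len 0.0573 yaw 0.5074
mid [ 0.5298 -0.4101] len 0.091 yaw 0.5165
top:
mid [ 0.5294 -0.4072] len 0.0578 yaw 0.5038
mid [ 0.5631 -0.2123] len 0.0919 yaw -0.0116
mid [ 0.5666 -0.1847] len 0.0931 yaw -0.0367
mid [ 0.5659 -0.238 ] len 0.0932 yaw -0.0278
[ 0.46214788 -0.20824482  0.03      ]
```

```bash
python3 -m creep '[{"tx":0.83,"ty":-2.33,"tz":-4,"ax":0,"ay":0,"az":0,"jaw":-1},{"tx":0.83,"ty":-2.33,"tz":-8,"ax":0,"ay":0,"az":0,"jaw":-1},{"tx":0.83,"ty":-2.33,"tz":-11,"ax":0,"ay":0,"az":0,"jaw":-1},{"tx":0.83,"ty":-2.33,"tz":-14,"ax":0,"ay":0,"az":0,"jaw":-1},{"tx":0.83,"ty":-2.33,"tz":-15.5,"ax":0,"ay":0,"az":0,"jaw":-1},{"tx":0.83,"ty":-2.33,"tz":-16.4,"ax":0,"ay":0,"az":0,"jaw":-1},{"tx":0.83,"ty":-2.33,"tz":-16.4,"ax":0,"ay":0,"az":0,"jaw":-1},{"tx":0.83,"ty":-2.33,"tz":-16.4,"ax":0,"ay":0,"az":0,"jaw":0.3},{"tx":0.83,"ty":-2.33,"tz":-16.4,"ax":0,"ay":0,"az":0,"jaw":0.6},{"tx":0.83,"ty":-2.33,"tz":-16.4,"ax":0,"ay":0,"az":0,"jaw":1},{"tx":0.83,"ty":-2.33,"tz":-16.4,"ax":0,"ay":0,"az":0,"jaw":1},{"tx":0.83,"ty":-2.33,"tz":-16.4,"ax":0,"ay":0,"az":0,"jaw":1},{"tx":0.83,"ty":-2.33,"tz":-16.4,"ax":0,"ay":0,"az":0,"jaw":1},{"tx":0.83,"ty":-2.33,"tz":-16.4,"ax":0,"ay":0,"az":0,"jaw":1}]'
```

```text
clock: 3.95
position: [0.5293, -0.4112, 0.0387]
orientation: [[-0.873, -0.488, 0.0], [-0.488, 0.873, -0.0], [-0.0, -0.0, -1.0]]
force: [-0.5, 0.0, 2.0]
grip_width: 0.125
finger_force: 61.8
```

Gripped. I'll lift, turn parallel to the stand and look at the plain guard from beside it.

```bash
python3 -m creep '[{"tx":0,"ty":0,"tz":2,"ax":0,"ay":0,"az":0,"jaw":1},{"tx":0,"ty":0,"tz":5,"ax":0,"ay":0,"az":0,"jaw":1},{"tx":0,"ty":0,"tz":9,"ax":0,"ay":0,"az":-0.1,"jaw":1},{"tx":1,"ty":3,"tz":12,"ax":0,"ay":0,"az":-0.22,"jaw":1},{"tx":2,"ty":5,"tz":13,"ax":0,"ay":0,"az":-0.34,"jaw":1},{"tx":3,"ty":7,"tz":13,"ax":0,"ay":0,"az":-0.45,"jaw":1},{"tx":3,"ty":8,"tz":13,"ax":0,"ay":0,"az":-0.53,"jaw":1},{"tx":3,"ty":8,"tz":13,"ax":0,"ay":0,"az":-0.53,"jaw":1},{"tx":3,"ty":8,"tz":13,"ax":0,"ay":0,"az":-0.53,"jaw":1},{"tx":3,"ty":8,"tz":13,"ax":0,"ay":0,"az":-0.53,"jaw":1}]'
python3 - <<'E'
from h import *
s=get_state();print(s['position'],np.arctan2(s['orientation'][1,1],s['orientation'][0,1])-np.pi/2)
C,a=snap('wrist','w4.png')
for p in ((.564,-.212,.042),(.519,-.212,.042),(.609,-.212,.042),(.4621,-.208,.03)): print(proj(C,p,True))
cv2.imwrite('pics/w4b.png',cv2.resize(a[60:360,180:500],None,fx=2,fy=2,interpolation=cv2.INTER_CUBIC))
E
```

```text
clock: 4.95
position: [0.5589, -0.3318, 0.1682]
orientation: [[-1.0, 0.019, -0.0], [0.019, 1.0, 0.0], [0.0, 0.0, -1.0]]
force: [-0.4, 0.1, -1.9]
grip_width: 0.127
finger_force: 61.3
[ 0.55893798 -0.3317783   0.16824725] -0.018518791321675998
[376.71903152 187.08975188]
[380.51274083 142.66726432]
[371.71049023 227.81857235]
[381.66779887  84.31197856]
```

View pics/w4b.png

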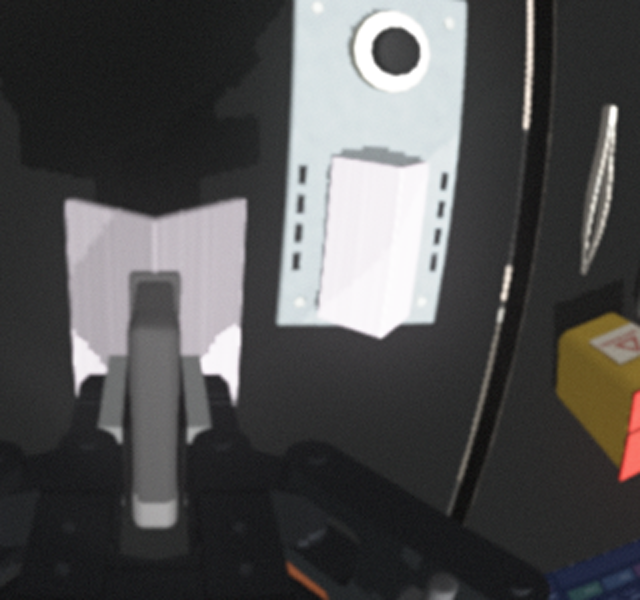

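This shows the plain guard's ridge from about (402,165) to (381,338), the button at (396,51), and the held guard's near ridge end at (155,217).

Run:
```python
from h import *
C=cal('wrist');f=lambda *p:[np.array([180,60])+(np.array(q)+.5)/2-.5 for q in p]
seg(C,f((402,165),(381,338)),.042,True)
print('legs');seg(C,f((332,155),(318,307)),.012,True)
print('plate');seg(C,f((295,0),(277,325)),.008,True);seg(C,f((467,4),(434,322)),.008,True)
print('button',onz(C,f((396,51))[0],.03,True))
s=get_state();zr=s['position'][2]+.0187-.027
print('held ridge near end',onz(C,f((155,217))[0],zr,True), 'corners'); seg(C,f((65,199),(246,199)),zr-.031+.003,True)
T,a=snap('top','t2.png')
cv2.imwrite('pics/t2c.png',cv2.resize(a[140:245,215:375],None,fx=5,fy=5,interpolation=cv2.INTER_CUBIC))
```

```text
mid [ 0.5644 -0.2127] len 0.0914 yaw -0.02
legs
mid [ 0.5613 -0.2403] len 0.085 yaw -0.0302
plate
mid [ 0.5273 -0.2612] len 0.177 yaw -0.0289
mid [ 0.5251 -0.1619] len 0.1862 yaw -0.0277
button [ 0.46343021 -0.2122398   0.03      ]
held ridge near end [ 0.51425662 -0.33087174  0.15997759] corners
mid [ 0.5154 -0.3307] len 0.056 yaw 1.5508
```

The plain guard is at about (0.5643, -0.2125) with yaw -0.021. The held guard is centred on the TCP with yaw -0.02, so it needs a shift of +0.54, +11.93 cm. I'll stop 22 mm above nested and check.

```bash
python3 -m creep '[{"tx":0.2,"ty":4,"tz":0,"ax":0,"ay":0,"az":0,"jaw":1},{"tx":0.4,"ty":8,"tz":0,"ax":0,"ay":0,"az":0,"jaw":1},{"tx":0.54,"ty":11,"tz":0,"ax":0,"ay":0,"az":0,"jaw":1},{"tx":0.54,"ty":11.93,"tz":-1,"ax":0,"ay":0,"az":0,"jaw":1},{"tx":0.54,"ty":11.93,"tz":-4,"ax":0,"ay":0,"az":0,"jaw":1},{"tx":0.54,"ty":11.93,"tz":-7,"ax":0,"ay":0,"az":0,"jaw":1},{"tx":0.54,"ty":11.93,"tz":-9,"ax":0,"ay":0,"az":0,"jaw":1},{"tx":0.54,"ty":11.93,"tz":-9,"ax":0,"ay":0,"az":0,"jaw":1},{"tx":0.54,"ty":11.93,"tz":-9,"ax":0,"ay":0,"az":0,"jaw":1}]'
python3 - <<'E'
from h import *
s=get_state();print(s['position'],np.arctan2(s['orientation'][1,1],s['orientation'][0,1])-np.pi/2)
C,a=snap('wrist','w5.png');S,b=snap('scene')
u,v=proj(S,(.56,-.21,.05)).astype(int)
A=cv2.resize(a[60:260,160:360],(400,400));B=cv2.resize(b[v-45:v+45,u-45:u+45],(400,400),interpolation=cv2.INTER_CUBIC)
cv2.imwrite('pics/w5b.png',np.hstack([A,B]))
E
```

```text
clock: 5.95
position: [0.5646, -0.2124, 0.0788]
orientation: [[-1.0, 0.02, -0.0], [0.02, 1.0, -0.0], [0.0, -0.0, -1.0]]
force: [0.6, -0.1, -1.3]
grip_width: 0.127
finger_force: 61.2
[ 0.56461454 -0.21242887  0.07877517] -0.020079995836812747
```

View pics/w5b.png

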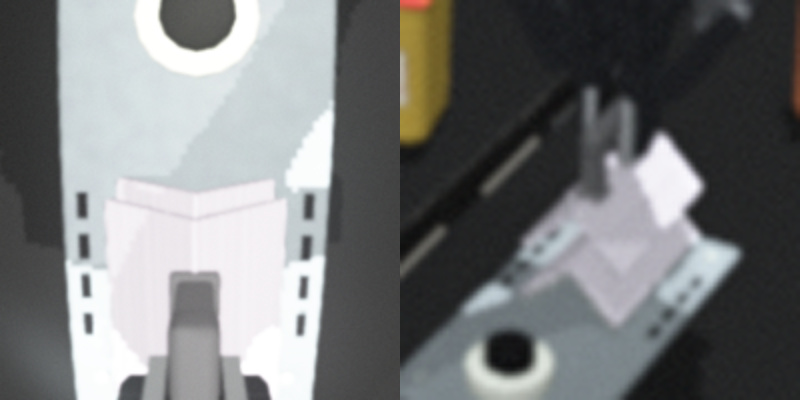

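The held guard is aligned over the plain one: ridge columns are both about 195 and leg midpoints both 196.5. I'll lower it gently.

```bash
python3 -m creep '[{"tx":0,"ty":0,"tz":-0.5,"ax":0,"ay":0,"az":0,"jaw":1},{"tx":0,"ty":0,"tz":-1.0,"ax":0,"ay":0,"az":0,"jaw":1},{"tx":0,"ty":0,"tz":-1.4,"ax":0,"ay":0,"az":0,"jaw":1},{"tx":0,"ty":0,"tz":-1.7,"ax":0,"ay":0,"az":0,"jaw":1},{"tx":0,"ty":0,"tz":-1.9,"ax":0,"ay":0,"az":0,"jaw":1},{"tx":0,"ty":0,"tz":-2.1,"ax":0,"ay":0,"az":0,"jaw":1},{"tx":0,"ty":0,"tz":-2.2,"ax":0,"ay":0,"az":0,"jaw":1},{"tx":0,"ty":0,"tz":-2.2,"ax":0,"ay":0,"az":0,"jaw":1},{"tx":0,"ty":0,"tz":-2.2,"ax":0,"ay":0,"az":0,"jaw":1}]'
```

```text
clock: 6.95
position: [0.5647, -0.2119, 0.0566]
orientation: [[-1.0, 0.02, 0.0], [0.02, 1.0, -0.0], [-0.0, -0.0, -1.0]]
force: [-0.3, -0.1, -1.4]
grip_width: 0.127
finger_force: 61.3
```

```bash
python3 -m creep '[{"tx":0,"ty":0,"tz":-0.04,"ax":0,"ay":0,"az":0,"jaw":1},{"tx":0,"ty":0,"tz":-0.08,"ax":0,"ay":0,"az":0,"jaw":1},{"tx":0,"ty":0,"tz":-0.12,"ax":0,"ay":0,"az":0,"jaw":1},{"tx":0,"ty":0,"tz":-0.12,"ax":0,"ay":0,"az":0,"jaw":1}]'
```

```text
clock: 7.35
position: [0.5648, -0.2121, 0.0556]
orientation: [[-1.0, 0.02, 0.001], [0.02, 1.0, -0.001], [-0.001, -0.001, -1.0]]
force: [-1.3, -2.8, 4.1]
grip_width: 0.125
finger_force: 62.1
```

Contact came at the expected nested height, so I'll release and rise.

```bash
python3 -m creep '[{"tx":0,"ty":0,"tz":0,"ax":0,"ay":0,"az":0,"jaw":0.7},{"tx":0,"ty":0,"tz":0,"ax":0,"ay":0,"az":0,"jaw":0.4},{"tx":0,"ty":0,"tz":0,"ax":0,"ay":0,"az":0,"jaw":0},{"tx":0,"ty":0,"tz":0,"ax":0,"ay":0,"az":0,"jaw":0},{"tx":0,"ty":0,"tz":0,"ax":0,"ay":0,"az":0,"jaw":0},{"tx":0,"ty":0,"tz":2,"ax":0,"ay":0,"az":0,"jaw":0},{"tx":0,"ty":0,"tz":6,"ax":0,"ay":0,"az":0,"jaw":0},{"tx":0,"ty":0,"tz":9,"ax":0,"ay":0,"az":0,"jaw":0},{"tx":-6,"ty":0,"tz":9,"ax":0,"ay":0,"az":0,"jaw":0},{"tx":-6,"ty":0,"tz":9,"ax":0,"ay":0,"az":0,"jaw":0},{"tx":-6,"ty":0,"tz":9,"ax":0,"ay":0,"az":0,"jaw":0},{"tx":-6,"ty":0,"tz":9,"ax":0,"ay":0,"az":0,"jaw":0}]'
python3 - <<'E'
from h import *
s=get_state();print(s['position'])
C,a=snap('wrist','w6.png');S,b=snap('scene')
u,v=proj(S,(.56,-.21,.05)).astype(int);print(proj(C,(.5645,-.2123,.042),True))
A=cv2.resize(a[80:330,130:380],(400,400));B=cv2.resize(b[v-45:v+45,u-45:u+45],(400,400),interpolation=cv2.INTER_CUBIC)
cv2.imwrite('pics/w6b.png',np.hstack([A,B]))
E
```

```text
clock: 8.55
position: [0.505, -0.2119, 0.1453]
orientation: [[-1.0, 0.02, 0.0], [0.02, 1.0, 0.0], [-0.0, 0.0, -1.0]]
force: [-0.8, 0.2, -0.3]
grip_width: 0.501
finger_force: 0.0
[ 0.50498645 -0.21190909  0.14526052]
[258.05909054 251.20055668]
```

View pics/w6b.png

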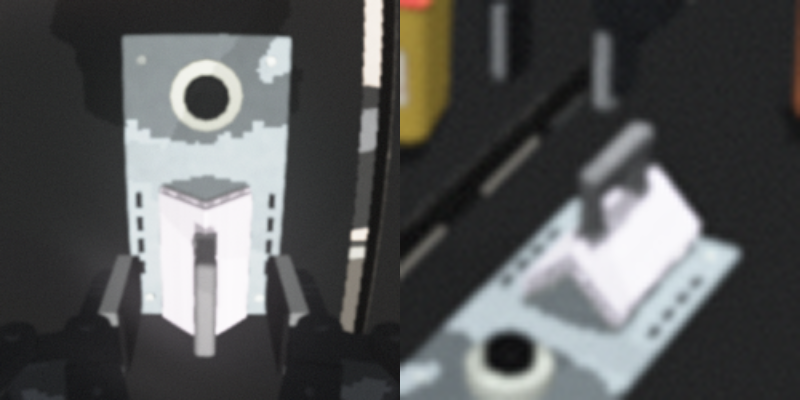

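The guards are nested with their ends level and released. The button is at crop (206,96), which matches the estimate of (0.4635, -0.2105). I'll shut the fingers and go above it.

```bash
python3 -m creep '[{"tx":-4.15,"ty":0.15,"tz":0,"ax":0,"ay":0,"az":0,"jaw":1},{"tx":-4.15,"ty":0.15,"tz":0,"ax":0,"ay":0,"az":0,"jaw":1},{"tx":-4.15,"ty":0.15,"tz":-3,"ax":0,"ay":0,"az":0,"jaw":1},{"tx":-4.15,"ty":0.15,"tz":-6,"ax":0,"ay":0,"az":0,"jaw":1},{"tx":-4.15,"ty":0.15,"tz":-9,"ax":0,"ay":0,"az":0,"jaw":1},{"tx":-4.15,"ty":0.15,"tz":-10.5,"ax":0,"ay":0,"az":0,"jaw":1},{"tx":-4.15,"ty":0.15,"tz":-11.1,"ax":0,"ay":0,"az":0,"jaw":1},{"tx":-4.15,"ty":0.15,"tz":-11.5,"ax":0,"ay":0,"az":0,"jaw":1},{"tx":-4.15,"ty":0.15,"tz":-11.8,"ax":0,"ay":0,"az":0,"jaw":1},{"tx":-4.15,"ty":0.15,"tz":-12.0,"ax":0,"ay":0,"az":0,"jaw":1},{"tx":-4.15,"ty":0.15,"tz":-12.15,"ax":0,"ay":0,"az":0,"jaw":1},{"tx":-4.15,"ty":0.15,"tz":-12.15,"ax":0,"ay":0,"az":0,"jaw":1}]'
```

```text
clock: 9.85
position: [0.4636, -0.2105, 0.0242]
orientation: [[-1.0, 0.02, 0.001], [0.02, 1.0, -0.0], [-0.001, -0.0, -1.0]]
force: [1.3, 2.8, 4.7]
grip_width: 0.004
finger_force: 2.3
```

```bash
python3 -m creep '[{"tx":0,"ty":0,"tz":-0.05,"ax":0,"ay":0,"az":0,"jaw":1},{"tx":0,"ty":0,"tz":-0.1,"ax":0,"ay":0,"az":0,"jaw":1},{"tx":0,"ty":0,"tz":-0.1,"ax":0,"ay":0,"az":0,"jaw":1}]'
```

```text
clock: 10.15
position: [0.4637, -0.2105, 0.0238]
orientation: [[-1.0, 0.02, 0.002], [0.02, 1.0, -0.001], [-0.002, -0.001, -1.0]]
force: [-0.7, 3.5, 16.8]
grip_width: 0.002
finger_force: 8.6
```

At 16.8 N the button is on its stop. I'll release it and back off.

```bash
python3 -m creep '[{"tx":0,"ty":0,"tz":1,"ax":0,"ay":0,"az":0,"jaw":1},{"tx":0,"ty":0,"tz":4,"ax":0,"ay":0,"az":0,"jaw":1},{"tx":0,"ty":0,"tz":8,"ax":0,"ay":0,"az":0,"jaw":1},{"tx":0,"ty":0,"tz":12,"ax":0,"ay":0,"az":0,"jaw":1},{"tx":0,"ty":0,"tz":14,"ax":0,"ay":0,"az":0,"jaw":1},{"tx":0,"ty":0,"tz":14,"ax":0,"ay":0,"az":0,"jaw":1},{"tx":0,"ty":0,"tz":14,"ax":0,"ay":0,"az":0,"jaw":1},{"tx":0,"ty":0,"tz":14,"ax":0,"ay":0,"az":0,"jaw":1}]'
python3 - <<'E'
from h import *
C,a=snap('wrist','w7.png');S,b=snap('scene')
u,v=proj(S,(.54,-.21,.05)).astype(int)
B=cv2.resize(b[v-45:v+45,u-45:u+45],(400,400),interpolation=cv2.INTER_CUBIC)
cv2.imwrite('pics/w7b.png',np.hstack([cv2.resize(a[80:330,130:380],(400,400)),B]))
E
```

```text
clock: 10.95
position: [0.4625, -0.21, 0.1618]
orientation: [[-1.0, 0.02, -0.002], [0.02, 1.0, 0.001], [0.002, 0.001, -1.0]]
force: [-0.7, 0.1, -0.6]
grip_width: 0.002
finger_force: 0.0
```

View pics/w7b.png

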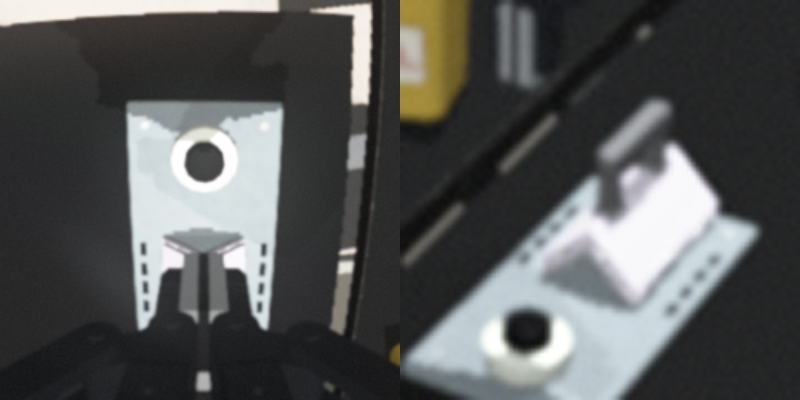

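The guards are still nested, the button (crop (527,330)) is up again, and the robot is clear. I'm handing in.

```bash
python3 -c "
from workcell import r
print(r.finish_job())"
```

```text
the job is handed in; nothing more can be done
None
```

The loose guard is nested on the plain one and released, the start button was pressed to its stop and came back up, and the job is handed in; no verdict was returned.

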